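# Trip the case's hidden latch and stack its tins

### The job

The storage case's catch can only be let go from inside: take the release rod from its stand, push it down through the small brass-framed hole until the hidden latch trips, then swing both flaps of the case fully open to the outside. Take out every tin that is in the case and stack them upright in one square column on the board, centred and lined up on the painted outline, and leave the rod standing in its stand again, the flaps open and the other things on the bench undisturbed.

Things in the scene. Friction and masses are not known exactly. Their poses are not given: they have to be found in the camera images.
- case: grey steel storage case fixed to the bench, 224 x 224 mm, 62 mm high, walls 4 mm; origin at the centre of its underside. The end towards the robot (its own x from -112 to -58 mm) is a closed latch housing with a flat fixed deck on top, 62 mm above the bench; the rest is the tin compartment under the two flaps
- compartment (a point): centre of the compartment's inner floor, 5 mm above the bench, axes as the case; inside 166 (x) x 216 (y) mm. Four nests for tins at x = -40 and +40, y = -45 and +45 mm from here, between black rails 8 mm high; above the rails the tins have 38 mm of air to the side walls and 40 mm between the two rows
- hole (a point): centre of the small brass-framed access hole, 14 x 14 mm, in the deck (at its top face, axes as the case). The paddle of the hidden spring latch lies 36 mm below: pushing the rod straight down until its tip is 44 to 48 mm below this point tips the paddle (5 to 12 N) and frees both flaps
- latch (a joint): hidden latch paddle, rad: 0 at rest, sprung back to 0; lets go of the flaps at about 0.3; stop at 0.5
- flap_left (a joint): blue steel flap over the case's +y half, hinged along the case's +y side wall; 0 = shut and latched; when the latch is tripped it pops up by itself to about 0.7 and rests there on a spring pin; pushed past upright (1.57) it falls outwards to its stop at 2.3 and stays there. Light: under 2 N at its edge
- flap_right (a joint): the same for the -y half, hinged along the -y side wall
- flap_left_hinge (a point): middle of the left flap's hinge line, which runs along the case's x, 60 mm above the bench; axes as the case. The flap is 166 mm long, 4 mm thick and reaches 108 mm from the hinge
- flap_right_hinge (a point): the same for the right flap
- flap_left_edge (a point): middle of the left flap's free edge (yellow strip); shut, the two edges meet over the case's middle with a 4 mm gap; popped up they stand about 130 mm above the bench, some 55 mm apart, room for closed fingers to reach between and under them and push each flap outwards
- flap_right_edge (a point): the same for the right flap
- rod: release rod standing upright in its stand: steel shaft 8 mm in diameter and 90 mm long, brass collar 32 mm wide (90 to 96 mm up), orange square grip 22 x 22 x 50 mm (96 to 146 mm up); 0.11 kg; origin at the shaft's lower tip, z up along the rod; the flats of the grip face its x and y
- stand: loose wooden block standing on the bench, 90 x 90 mm, 95 mm high, 0.8 kg, with a 22 mm square bore right through; origin at the centre of its underside. The rod stands in it with the collar resting on the block's top (tip 5 mm above the bench)
- board: fixed wooden stacking board 130 (x) x 110 (y) mm, 10 mm thick, with a black painted outline (74 x 62 mm) of a tin's footprint in its middle; origin at the centre of its underside, long side of the outline along its x
- tin_a: closed rectangular red parts tin, 66 (its x) x 50 (its y) x 40 mm high, 0.15 to 0.31 kg, origin at the centre of its underside, z up; it starts in a nest in the case, long side along the case's x, or is absent (None): two to four of the four tins are there. Can be gripped across its 50 mm
- tin_b: closed rectangular green parts tin, 66 (its x) x 50 (its y) x 40 mm high, 0.15 to 0.31 kg, origin at the centre of its underside, z up; it starts in a nest in the case, long side along the case's x, or is absent (None): two to four of the four tins are there. Can be gripped across its 50 mm
- tin_c: closed rectangular yellow parts tin, 66 (its x) x 50 (its y) x 40 mm high, 0.15 to 0.31 kg, origin at the centre of its underside, z up; it starts in a nest in the case, long side along the case's x, or is absent (None): two to four of the four tins are there. Can be gripped across its 50 mm
- tin_d: closed rectangular white parts tin, 66 (its x) x 50 (its y) x 40 mm high, 0.15 to 0.31 kg, origin at the centre of its underside, z up; it starts in a nest in the case, long side along the case's x, or is absent (None): two to four of the four tins are there. Can be gripped across its 50 mm
- wheel: black rubber wheel lying flat, 124 mm across, 40 mm thick (bystander); origin under its centre
- jar: glass jar, 76 mm across, 120 mm high (bystander)
- can: yellow-labelled can, 72 mm across, 110 mm high (bystander)
- clip_a: yellow plastic clip 60 x 36 x 28 mm (bystander)
- clip_b: another such clip (bystander)
- pulley: dark iron pulley block, about 120 x 52 x 22 mm, lying on the bench (bystander); origin under the middle of its bar
Not all that is in view belongs to the job. What is meant by the rod is not pink, and is the larger of those in its own colour.

How it is judged:
On the way, in this order (a step that is already met when the one before it is completed fails the run):
1. the rod, pushed through the access hole, trips the hidden latch (z of rod in the frame of hole below -0.03 m and horizontal distance between rod and hole below 0.02 m and value of joint latch above 0.25 rad), for 0.05 s.
2. both flaps are swung fully open (value of joint each of flap_left, flap_right above 1.9 rad), for 0.2 s.
At the end, for the whole second after the job is handed in: Both flaps stand open past 1.9 rad; the rod stands upright in its upright stand (within 15 mm, tip within 12 mm of the bench), wherever that is; every tin present is in one upright column on the board, centre within 14 mm of the board's, long side within 0.17 rad of the outline's, at rest (all of step 2 and horizontal distance between rod and stand below 0.015 m and height (world z) of rod below 0.012 m and angle between rod's own z axis and vertical below 0.12 rad and linear speed of each of rod, tin_a, tin_b, tin_c, tin_d below 0.03 m/s and angle between each of stand, tin_a, tin_b, tin_c, tin_d's own z axis and vertical below 0.06 rad and height (world z) of stand below 0.008 m and horizontal distance between each of tin_a, tin_b, tin_c, tin_d and board below 0.014 m and angle between the x axis of each of tin_a, tin_b, tin_c, tin_d and the x axis of board, either way round below 0.17 rad and height (world z) of each of tin_a, tin_b, tin_c, tin_d above 0.006 m); the robot touches nothing.
It fails at once if a bystander (wheel, jar, can, clips, pulley) is shoved more than 30 mm or knocked over (distance of any of wheel, jar, can, clip_a, clip_b, pulley from where it was at the start of the episode above 0.03 m or angle between any of jar, can's own z axis and vertical above 0.6 rad).
Of tin_a, tin_b, tin_c, tin_d only 2 to 4 are there at a start; the rules pass over those that are not, and their reading is None.
At some moment in a run one of stand may be knocked a few centimetres aside while the robot is not near it.
It also fails if it takes over 210 s, if anything falls off the work surface, if the arm or the gripper's body presses on something with over 40 N, if the wrist force passes 120 N, or if a joint passes its speed limit or range.

### The arm

A 6-joint arm with a two-finger parallel gripper is mounted at the origin on the work surface. World frame = base frame: x ahead of the robot, y to its left, z up, the work surface at z = 0. Lengths are in m, angles in rad, forces in N, time in s.
With the tool pointing down it reaches from about 0.4 to 0.925 m from the base axis. Payload 3.4 kg.
Tool frame: the origin (TCP) lies on the centre line of the jaws, within the pads' length; the fingertips stand 22 mm ahead of it and the grasp point (between the pads) lies 3 mm ahead of it; z points along the fingers, y is the line along which they close (so a half turn about z gives the same grasp; the last joint's range is limited). The gripper opens to 85 mm and grips with 20 to 120 N. Pads are 22 mm wide; open, the fingers measure 114 mm over their backs; the gripper's body (76 mm by 85 mm) begins 54 mm behind the grasp point. The pads swing forward as they close: fully open they stand 13 mm farther back than shut.
Start: joints at [1.236, 0.307, 1.506, -0, 1.328, -0.073], TCP at [0.148, 0.556, 0.253] pointing down, gripper open.
Joint ranges: [-3.12, 3.12], [-1.05, 2.28], [0.14, 2.33], [-1.42, 4.57], [0.1, 2.73], [-2.68, 2.68]. Speed limits (rad/s): [2.57, 2.57, 3.14, 3.14, 3.14, 3.14].

### API

Orientations are given as a unit quaternion [x, y, z, w].
In Python, from bench import manip, camera, camera_params, order gives the robot as it stands. The module is installed in compiled form; this text tells all that it offers.
- The arm moves only by the tool send_rows, never from a script. Its argument "motion" is a list of rows, each a list of 7 numbers: the shift along the tool's x, y, z in m, then the turn, a rotation vector about the tool's x, y, z in degrees, then the finger opening in m, from 0 to 0.0854. A call has 1 to 12 rows; each row shifts and turns the commanded pose from where the row before left it, along the tool's axes as they then stand; what a row does not reach is not made up. A row lasts 1/8 s, in which the tool goes at most 62.5 mm and 10.7 degrees, less where a joint would pass 70% of its speed; a pose out of reach is approached as far as the arm can. A call is refused whole if a number of a shift passes 0.0625 or a number of a turn 10.7, either way. A call with a gripper value outside its range is refused whole. The fingers move at their own pace and stop on an object; the grip force is fixed at half the most. Time passes only in rows, so rows that do not move let the fingers close. It gives the time, the measured TCP pose, the force, the opening and the grip force at its end, in the units of the state.
- manip.read_state(): the state, without advancing time (a new reading comes with each control period).
- camera(name): name is "side" or "top"; returns (picture, depth): 400x640x3 uint8, red, green, blue; 400x640 float32, m along the optical axis (not along the pixel's ray), 0 where there is no reading.
- camera_params(name): a dict with "camera_matrix" (3x3 intrinsics, pixels), "distortion" ([k1, k2, p1, p2, k3] as OpenCV has them; the pictures are not rectified), "R" (3x3) and "t" (3): a world point X has camera coordinates R X + t. Camera axes: x right, y down, z forward; pixel columns grow to the right and rows downward; lengths in m; the calibration is good to about 2 mm. A picture is of the moment at which its call begins. camera_params takes no time and is no camera call.
- order.finish_job(): hands the job in; it is judged then, once.
The state is a dict: "t": time; "q": joint angles; "qd": joint speeds; "tau": joint torques, N m; "tcp_pos": TCP position; "tool_rot": TCP orientation; "wrist_force": force on the tool from outside, world axes, zero at the start; "ft_torque": the same for the moment, N m; "opening": opening from 0.0 (shut) to 1.0 (fully open); "finger_force": force on a finger pad.
Only numpy, scipy, OpenCV 4.12 (cv2) and the standard library are available. Lean on these libraries where they do the work, as an engineer would, in place of code of your own. Each camera call takes 0.05 s, during which the arm holds its last target. There are 200 camera calls.

## Working session

There is one attempt and no reset: what is moved stays moved. The work goes in short steps, Python scripts to look and compute and a tool call to move; the robot and the scene stay as the last step left them, time stands still between calls to the robot, and variables do not carry over. Pictures are saved under pics/ and viewed, at most 14 in all, crops included, and the job is handed in when it is done.

Besides the shell and the picture viewer there is one more tool, called after "Request:" as name([rows], argument=value, ...), one row to a line, values as JSON. send_rows: Moves the arm, as the interface text tells. Its arguments: {"type":"object","properties":{"motion":{"type":"array","items":{"type":"array","items":{"type":"number"}}}},"required":["motion"]}

```bash
mkdir -p pics
cat > h.py <<'E'
import numpy as np, cv2
from bench import manip, camera, camera_params, order
def grab(n):
    im,d=camera(n); np.savez(f'{n}.npz',im=im,d=d); return im,d
def load(n):
    z=np.load(f'{n}.npz'); return z['im'],z['d']
def world(n,d,uv=None):
    p=camera_params(n);K=np.array(p['camera_matrix']);D=np.array(p['distortion']);R=np.array(p['R']);t=np.array(p['t'])
    if uv is None:
        h,w=d.shape; u,v=np.meshgrid(np.arange(w),np.arange(h)); uv=np.stack([u,v],-1).reshape(-1,2)
        z=d.reshape(-1)
    else:
        uv=np.array(uv,float); z=np.array([d[int(round(b)),int(round(a))] for a,b in uv])
    n_=cv2.undistortPoints(uv.astype(np.float64).reshape(-1,1,2),K,D).reshape(-1,2)
    X=np.c_[n_*z[:,None],z]
    W=(X-t)@R
    W[z==0]=np.nan
    return W
def proj(n,P):
    p=camera_params(n)
    return cv2.projectPoints(np.array(P,float).reshape(-1,1,3),cv2.Rodrigues(np.array(p['R']))[0],np.array(p['t'],float),np.array(p['camera_matrix']),np.array(p['distortion']))[0].reshape(-1,2)
def save(im,name,crop=None,s=1):
    if crop: x0,y0,x1,y1=crop; im=im[y0:y1,x0:x1]
    cv2.imwrite(f'pics/{name}.png',cv2.resize(im[...,::-1],None,fx=s,fy=s,interpolation=cv2.INTER_CUBIC))
def st():
    s=manip.read_state(); print({k:np.round(s[k],4).tolist() for k in ('t','q','tcp_pos','tool_rot','wrist_force','opening','finger_force')}); return s
E
python3 - <<'E'
from h import *
for n in('top','side'):
    im,d=grab(n); save(im,n+'0',s=1.25); p=camera_params(n); print(n,-np.array(p['R']).T@np.array(p['t']),np.array(p['camera_matrix'])[0,0])
st()
E
```

```text
top [ 0.40615709 -0.02700414  1.17737791] 433.4753025652642
side [0.46698829 0.72765272 0.71410037] 438.6339065313812
{'t': 0.1, 'q': [1.2365, 0.3075, 1.5076, -0.0, 1.3284, -0.0735], 'tcp_pos': [0.1481, 0.555, 0.2525], 'tool_rot': [0.13, 0.9915, -0.0009, -0.0002], 'wrist_force': [0.2831, -0.1483, 0.3351], 'opening': 1.0, 'finger_force': 0.0}
```

View pics/top0.png

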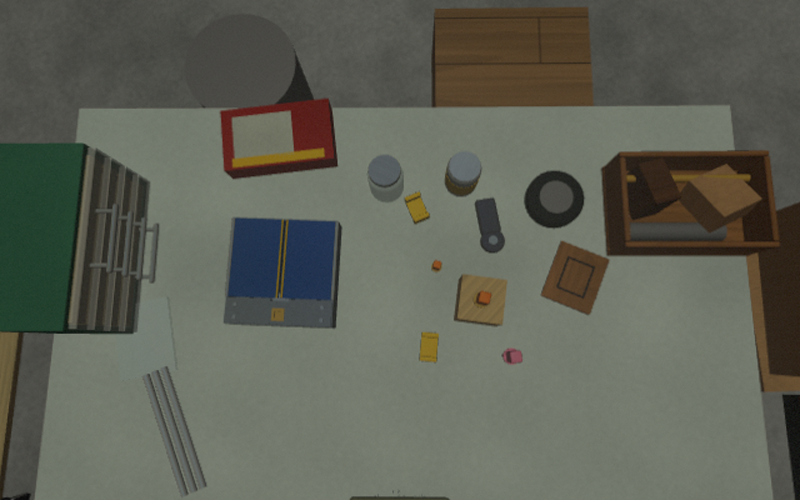

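View pics/side0.png

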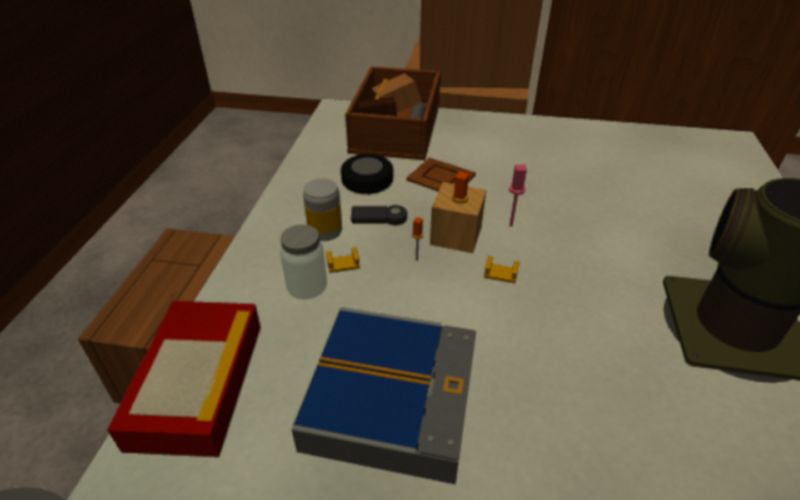

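The top view shows the case at (283,270) with its brass-framed hole at (278,314), the stand at (482,300) and the board at (575,277).

Three rod-like things could be meant: a small orange one at (437,265), the orange grip in the stand at (485,297), and a pink one at (513,356). The one in the stand fits, because it isn't pink and is the larger of the two orange ones.

```bash
cat > m.py <<'E'
from h import *
im,d=load('top')
W=world('top',d).reshape(400,640,3)
hsv=cv2.cvtColor(im,cv2.COLOR_RGB2HSV)
def rect(name,mask,box,dbg=True):
    x0,y0,x1,y1=[int(v/1.25) for v in box]
    m=np.zeros(mask.shape,bool); m[y0:y1,x0:x1]=mask[y0:y1,x0:x1]
    P=W[m]; P=P[~np.isnan(P[:,0])]
    r=cv2.minAreaRect((P[:,:2]*1000).astype(np.float32))
    print(name,'c',np.round(r[0],1),'size',np.round(r[1],1),'ang',round(r[2],2),'z',np.round(np.percentile(P[:,2],[5,50,95])*1000,1),'n',len(P)); return P
Z=W[...,2]
H,S,V=hsv[...,0],hsv[...,1],hsv[...,2]
print('tcp px',proj('top',[.148,.556,.253])*1.25, 'bench z',np.nanmedian(Z[340:380,300:400]))
if __name__=='__main__':
    rect('case',(Z>.05)&(Z<.075),(215,205,350,335))
    rect('blue',(H>100)&(H<125)&(S>120)&(Z>.05),(215,205,350,335))
    rect('brass',(H>12)&(H<28)&(S>110),(262,303,295,326))
    rect('stand',(Z>.085)&(Z<.1),(445,265,520,335))
    rect('grip',(Z>.135)&(Z<.16),(470,285,500,310))
    rect('board',(Z>.005)&(Z<.02)&(S>80),(530,235,620,320))
    rect('outline',(Z>.005)&(Z<.02)&(V<45),(550,250,605,305))
    rect('small',(Z>.03)&(Z<.3),(425,255,450,280)); rect('pink',(Z>.02)&(Z<.3),(495,340,530,370))
    rect('clipb',(Z>.008)&(Z<.06),(412,325,445,370)); rect('pulley',(Z>.01)&(Z<.06),(470,190,510,255));rect('wheel',(Z>.01)&(Z<.06),(520,165,590,232));rect('can',(Z>.09),(440,145,490,200));rect('clipa',(Z>.01)&(Z<.05),(403,185,435,225));rect('jar',(Z>.09),(360,145,410,200));rect('bigbox',(Z>.03),(600,145,790,260));rect('redbox',(Z>.02),(215,95,345,185))
E
python3 m.py
python3 - <<'E'
from h import *
a,_=load('side');b,_=load('top')
A=cv2.resize(a[120:220,300:440],(560,400),interpolation=2); B=cv2.resize(b[180:300,160:520],None,fx=2.2,fy=2.2,interpolation=2)[:264]
B=cv2.copyMakeBorder(cv2.resize(b[190:290,340:430],(240,267),interpolation=2),0,133,0,0,0)
save(np.hstack([A,B]),'cand')
E
```

```text
tcp px [[ 48.52352606 509.1630802 ]] bench z -0.0003549167421735408
case c [558.2 246.9] size [227.9 224.3] ang 87.76 z [58.2 62.  65.7] n 7173
blue c [585.8 246.7] size [213. 165.] ang 87.81 z [58.6 62.1 65.6] n 4559
brass c [468.4 251.8] size [26.7 23.1] ang 88.95 z [24.  61.7 65.9] n 94
stand c [ 497.3 -165.3] size [90.3 90.6] ang 82.46 z [91.1 94.5 97.9] n 1180
grip c [ 495.7 -162.9] size [21.9 21.5] ang 74.93 z [140.3 150.  152.8] n 95
board c [ 574.4 -385.9] size [109.3 177.2] ang 67.39 z [ 6.4  9.7 13.5] n 1849
outline c [ 552.8 -377.8] size [59.6 71.6] ang 68.03 z [ 7.4 10.  13.6] n 20
small c [565.6 -75.3] size [18.7 18.1] ang 0.43 z [ 64.5  97.9 102.1] n 63
pink c [ 385.7 -216.4] size [28.8 26.9] ang 0.06 z [ 92.6 142.7 147.9] n 165
clipb c [403.1 -61. ] size [35.7 59.6] ang 85.06 z [ 8.5 12.5 29.9] n 264
pulley c [ 676.3 -190.6] size [144.9  50.6] ang 12.22 z [15.9 20.6 25.1] n 705
wheel c [ 722.2 -335. ] size [121.5 125.1] ang 69.58 z [27.5 39.9 43.9] n 1737
can c [ 768.  -133.8] size [67.5 70.9] ang 88.53 z [ 97.  109.2 113. ] n 602
clipa c [714.8 -32. ] size [83.2 36.2] ang 22.52 z [10.6 22.  30.5] n 206
jar c [754.7  30.8] size [67.7 70.7] ang 46.98 z [ 92.6 119.2 123. ] n 646
bigbox c [ 698.5 -598.5] size [304.5 202.8] ang 89.44 z [ 35.7  89.9 112.3] n 9622
redbox c [860.7 269.4] size [145.6 239.9] ang 6.57 z [38.1 60.5 64.3] n 4726
```

View pics/cand.png

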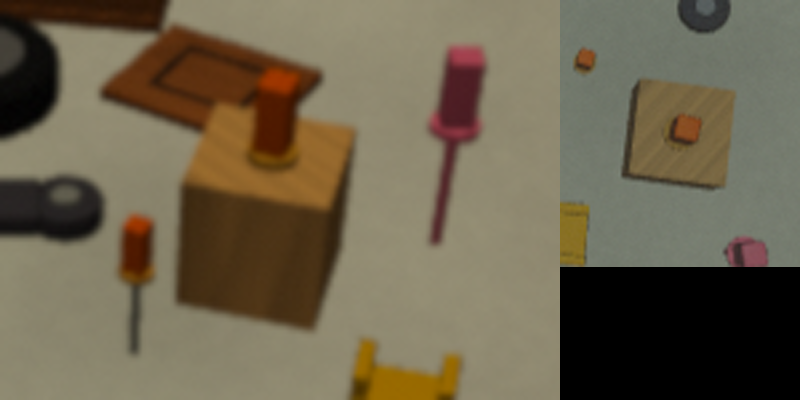

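The crop confirms it: the large orange grip stands in the wooden block, next to a smaller orange rod and a pink one. Moving to hover over the rod.

Request:
send_rows([
  [0, 0, 0, 0, 0, -5, 0.06],
  [-0.0438, -0.031, 0, 0, 0, 0, 0.06],
  [-0.0438, -0.031, 0, 0, 0, 0, 0.06],
  [-0.0438, -0.031, 0, 0, 0, 0, 0.06],
  [-0.0438, -0.031, 0, 0, 0, 0, 0.06],
  [-0.0438, -0.031, 0, 0, 0, 0, 0.06],
  [-0.0438, -0.031, 0, 0, 0, 0, 0.06],
  [-0.0438, -0.031, 0, 0, 0, 0, 0.06],
  [-0.0438, -0.031, 0, 0, 0, 0, 0.06],
])

```text
t: 1.23
tcp_pos: [0.4514, 0.2493, 0.253]
tool_rot: [0.087, 0.996, -0.0, -0.0]
wrist_force: [0.7, 0.5, 0.8]
opening: 0.699
finger_force: 0.0
```

```bash
cat >> h.py <<'E'
from scipy.spatial.transform import Rotation as Ro
def delta(x,y,z,yaw=None):
    """tool-axes shift from measured pose to world point; yaw = wanted heading of tool y (deg); turn is about tool z"""
    s=manip.read_state(); R=Ro.from_quat(s['tool_rot']).as_matrix(); p=np.array(s['tcp_pos'])
    ty=np.degrees(np.arctan2(R[1,1],R[0,1])); d=R.T@(np.array([x,y,z])-p)
    o={'tcp':np.round(p,4).tolist(),'yaw':round(ty,2),'tilt':np.round(Ro.from_matrix(R.T@np.array([[np.cos(np.radians(ty-90))*-1,np.cos(np.radians(ty)),0],[-np.sin(np.radians(ty-90)),np.sin(np.radians(ty)),0],[0,0,-1]])).as_rotvec(degrees=True),2).tolist(),'q1,q6':np.round(np.array(s['q'])[[0,5]],2).tolist(),'shift_now':np.round(d,4).tolist()}
    if yaw is not None:
        dz=-((yaw-ty+90)%180-90); o['turn_z']=round(dz,2)
        R2=R@Ro.from_rotvec([0,0,dz],degrees=True).as_matrix(); o['shift_after_turn']=np.round(R2.T@(np.array([x,y,z])-p),4).tolist()
    print(o)
E
sed -n 1,200p m.py >/dev/null
python3 - <<'E'
from m import *
st();delta(.496,-.163,.25,80)
m=(Z>.004)&(Z<.025)
rect('board',m&(S>80)&(W[...,1]>-.48)&(W[...,0]<.655),(530,235,620,320))
for t in (45,55,65): rect('outline',m&(V<t)&(abs(W[...,0]-.56)<.06)&(abs(W[...,1]+.38)<.06),(550,250,605,305))
# case edges
P=rect('deck',(Z>.05)&(S<60),(220,296,345,330))
E
```

```text
tcp px [[ 48.52352606 509.1630802 ]] bench z -0.0003549167421735408
{'t': 1.225, 'q': [0.4225, 0.2247, 1.6266, 0.0002, 1.2908, -0.9747], 'tcp_pos': [0.4514, 0.2493, 0.253], 'tool_rot': [0.0867, 0.9962, -0.0, -0.0003], 'wrist_force': [0.6525, 0.5348, 0.7869], 'opening': 0.6995, 'finger_force': 0.0}
{'tcp': [0.4514, 0.2493, 0.253], 'yaw': np.float64(80.05), 'tilt': [-0.01, -0.03, -0.0], 'q1,q6': [0.42, -0.97], 'shift_now': [-0.1151, -0.3984, 0.003], 'turn_z': np.float64(0.05), 'shift_after_turn': [-0.1155, -0.3983, 0.003]}
board c [ 574.4 -385.9] size [109.3 177.2] ang 67.39 z [ 6.2  9.7 13.6] n 1883
outline c [ 552.8 -377.8] size [59.6 71.6] ang 68.03 z [ 7.4 10.  13.6] n 20
outline c [ 552.7 -378.3] size [62.1 73.9] ang 68.14 z [ 6.6  9.8 14. ] n 81
outline c [ 553.1 -377.8] size [63.4 75.5] ang 68.21 z [ 6.2 10.  13.7] n 156
deck c [479.4 249.2] size [225.4  66.6] ang 87.77 z [56.8 61.5 65.3] n 1733
```

Request:
send_rows([
  [-0.0144, -0.0498, 0, 0, 0, 0, 0.06],
  [-0.0144, -0.0498, 0, 0, 0, 0, 0.06],
  [-0.0144, -0.0498, 0, 0, 0, 0, 0.06],
  [-0.0144, -0.0498, 0, 0, 0, 0, 0.06],
  [-0.0144, -0.0498, 0, 0, 0, 0, 0.06],
  [-0.0144, -0.0498, 0, 0, 0, 0, 0.06],
  [-0.0144, -0.0498, 0, 0, 0, 0, 0.06],
  [-0.0144, -0.0498, 0.003, 0, 0, 0, 0.06],
  [0, 0, 0, 0, 0, 0, 0.06],
])

```text
t: 2.35
tcp_pos: [0.4955, -0.165, 0.2496]
tool_rot: [0.089, 0.996, -0.0, -0.0]
wrist_force: [-0.1, 1.5, 0.5]
opening: 0.704
finger_force: 0.0
```

Run:
```python
from h import *
delta(.496,-.163,.133,80)
im,d=grab('side'); save(im,'rodhover',(300,60,460,230),3.5)
# hole: brass centroid in both cameras
for n in('top','side'):
    im,d=(grab(n) if n=='top' else load(n)); hsv=cv2.cvtColor(im,cv2.COLOR_RGB2HSV)
    c=proj(n,[.47,.251,.062])[0].astype(int); x0,y0=c-14
    sub=hsv[y0:y0+28,x0:x0+28]; m=((sub[...,0]>12)&(sub[...,0]<30)&(sub[...,1]>100)&(sub[...,2]>60)).astype(np.uint8)
    k,l,s,_=cv2.connectedComponentsWithStats(m); i=1+s[1:,4].argmax(); pts=np.argwhere(l==i)[:,::-1]
    r=cv2.minAreaRect(pts.astype(np.float32)); u=np.array(r[0])+[x0,y0]
    p=camera_params(n);K=np.array(p['camera_matrix']);R=np.array(p['R']);t=np.array(p['t'])
    q=cv2.undistortPoints(u.reshape(1,1,2),K,np.array(p['distortion'])).ravel(); ray=R.T@np.r_[q,1]; C=-R.T@t
    print(n,'hole',u,s[i,4],np.round(C+ray*(.062-C[2])/ray[2],4))
```

```text
{'tcp': [0.4955, -0.165, 0.2496], 'yaw': np.float64(79.79), 'tilt': [-0.06, -0.02, -0.0], 'q1,q6': [-0.4, -1.79], 'shift_now': [-0.0002, 0.0022, 0.1166], 'turn_z': np.float64(-0.21), 'shift_after_turn': [-0.0002, 0.0022, 0.1166]}
top hole [221.5 251.5] 98 [0.4683 0.2512 0.062 ]
side hole [362.2297287  307.62162209] 191 [0.4673 0.2501 0.062 ]
```

View pics/rodhover.png

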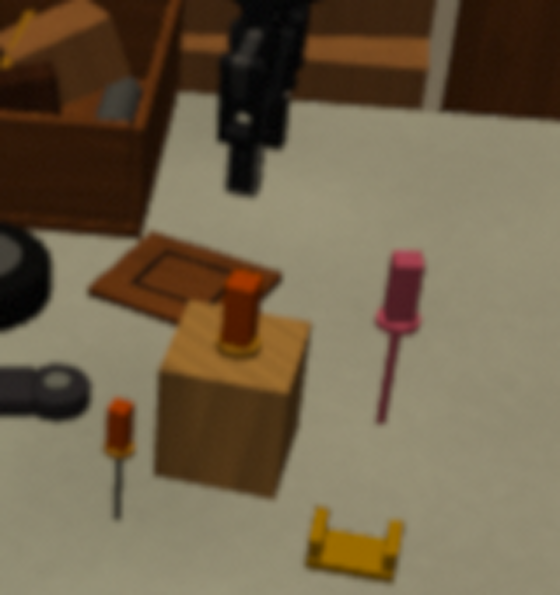

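The gripper hovers over the grip (side view, about (240,300) in the crop). The hole is at (0.468, 0.2507), and both cameras agree. Now going down to grasp.

Request:
send_rows([
  [0, 0.001, 0.03, 0, 0, 0, 0.06],
  [0, 0.001, 0.03, 0, 0, 0, 0.06],
  [0, 0, 0.03, 0, 0, 0, 0.06],
  [0, 0, 0.0255, 0, 0, 0, 0.06],
  [0, 0, 0, 0, 0, 0, 0.06],
  [0, 0, 0, 0, 0, 0, 0.04],
  [0, 0, 0, 0, 0, 0, 0.01],
  [0, 0, 0, 0, 0, 0, 0.01],
  [0, 0, 0, 0, 0, 0, 0.01],
  [0, 0, 0, 0, 0, 0, 0.01],
  [0, 0, 0, 0, 0, 0, 0.01],
])

```text
t: 3.82
tcp_pos: [0.4967, -0.1598, 0.1363]
tool_rot: [0.087, 0.996, -0.0, 0.002]
wrist_force: [-0.3, 1.5, 6.2]
opening: 0.248
finger_force: 59.5
```

Run:
```python
from h import *
delta(.496,-.163,.25,80);st()
```

```text
{'tcp': [0.4967, -0.1598, 0.1363], 'yaw': np.float64(80.04), 'tilt': [-0.0, 0.18, 0.0], 'q1,q6': [-0.39, -1.79], 'shift_now': [-0.0002, -0.0033, -0.1137], 'turn_z': np.float64(0.04), 'shift_after_turn': [-0.0002, -0.0033, -0.1137]}
{'t': 3.825, 'q': [-0.3926, 0.353, 1.7762, 0.0007, 1.0094, -1.7899], 'tcp_pos': [0.4967, -0.1598, 0.1363], 'tool_rot': [0.0868, 0.9962, -0.0002, 0.0015], 'wrist_force': [-0.2651, 1.4818, 6.2193], 'opening': 0.248, 'finger_force': 59.4781}
```

Request:
send_rows([
  [0, 0, -0.04, 0, 0, 0, 0.01],
  [0, 0, -0.04, 0, 0, 0, 0.01],
  [0, 0, -0.04, 0, 0, 0, 0.01],
  [0.0125, 0.05, 0, 0, 0, 0, 0.01],
  [0.0125, 0.05, 0, 0, 0, 0, 0.01],
  [0.0125, 0.05, 0, 0, 0, 0, 0.01],
  [0.0125, 0.05, 0, 0, 0, 0, 0.01],
  [0.0125, 0.05, 0, 0, 0, 0, 0.01],
  [0.0125, 0.05, 0, 0, 0, 0, 0.01],
  [0.0125, 0.05, 0, 0, 0, 0, 0.01],
  [0.0125, 0.05, 0, 0, 0, 0, 0.01],
  [0, 0, 0, 0, 0, 0, 0.01],
])

```text
t: 5.32
tcp_pos: [0.4656, 0.2549, 0.2547]
tool_rot: [0.084, 0.996, 0.001, -0.0]
wrist_force: [0.5, -0.8, -1.1]
opening: 0.252
finger_force: 59.4
```

Run:
```python
from h import *
delta(.468,.2507,.22,80)
s=manip.read_state(); p=np.array(s['tcp_pos'])
im,d=grab('side'); c=proj('side',p-[0,0,.09])[0].astype(int); x0,y0=max(c[0]-70,0),max(c[1]-80,0)
print(c,x0,y0,'expected tip px',proj('side',[p-[0,0,.131],p-[0,0,.035]])); save(im,'carry',(x0,y0,x0+140,y0+140),4)
im,d=grab('top')
# stand now
```

```text
{'tcp': [0.4656, 0.2549, 0.2547], 'yaw': np.float64(80.32), 'tilt': [0.08, -0.01, 0.0], 'q1,q6': [0.42, -0.98], 'shift_now': [-0.003, -0.0038, 0.0347], 'turn_z': np.float64(0.32), 'shift_after_turn': [-0.0031, -0.0038, 0.0347]}
[367 271] 297 191 expected tip px [[365.45279224 287.93266136]
 [369.94964299 248.46728146]]
```

View pics/carry.png

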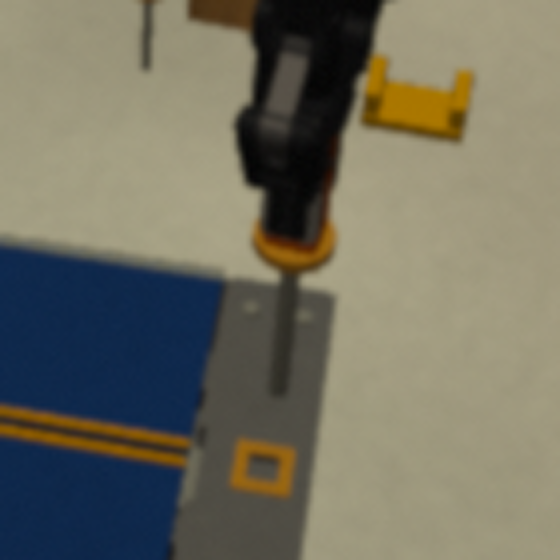

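The rod hangs straight below the fingers, with its tip at crop (279,393) and the hole at crop (263,468). Lowering to just above the hole for a close check.

Request:
send_rows([
  [-0.004, -0.004, 0, 0, 0, 0, 0.01],
  [0, 0, 0.025, 0, 0, 0, 0.01],
  [0, 0, 0.025, 0, 0, 0, 0.01],
  [0, 0, 0, 0, 0, 0, 0.01],
  [0, 0, 0, 0, 0, 0, 0.01],
])

```text
t: 6.05
tcp_pos: [0.4703, 0.2463, 0.2056]
tool_rot: [0.087, 0.996, 0.0, 0.001]
wrist_force: [0.2, 0.3, -0.7]
opening: 0.251
finger_force: 59.4
```

Run:
```python
from h import *
delta(.468,.2507,.22,80)
s=manip.read_state(); p=np.array(s['tcp_pos'])
im,d=grab('side'); x0,y0=330,240
print('tip exp',proj('side',[p-[0,0,.131]]),'hole corners',proj('side',[[.468+a,.2507+b,.062] for a,b in((0,0),(.01,0),(0,.01))])); save(im,'above',(x0,y0,x0+80,y0+80),7)
```

```text
{'tcp': [0.4703, 0.2463, 0.2056], 'yaw': np.float64(79.97), 'tilt': [0.02, 0.06, -0.0], 'q1,q6': [0.4, -0.99], 'shift_now': [0.003, 0.004, -0.0144], 'turn_z': np.float64(-0.03), 'shift_after_turn': [0.003, 0.004, -0.0144]}
tip exp [[361.25383555 301.29001275]] hole corners [[361.83075186 307.84407424]
 [356.22253052 307.04091075]
 [361.30096658 312.52929302]]
```

View pics/above.png

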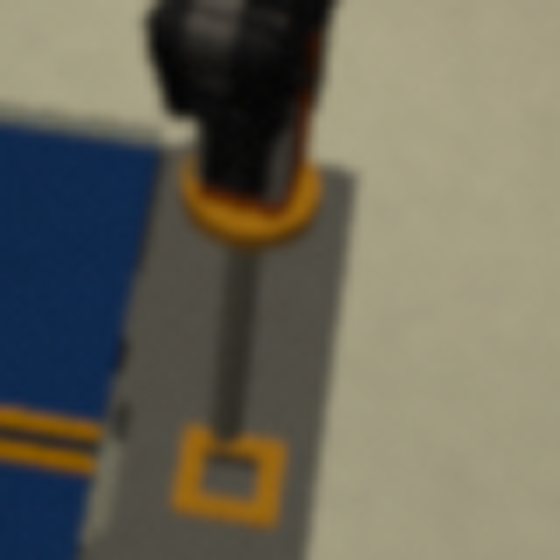

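The tip is at crop (228,437), right above the back edge of the brass frame centred at about (230,475). It needs about 3 mm in +y. Shifting and inserting gently.

Request:
send_rows([
  [0.001, 0.003, 0, 0, 0, 0, 0.01],
  [0, 0, 0, 0, 0, 0, 0.01],
  [0, 0, 0.008, 0, 0, 0, 0.01],
  [0, 0, 0.006, 0, 0, 0, 0.01],
  [0, 0, 0.006, 0, 0, 0, 0.01],
  [0, 0, 0.004, 0, 0, 0, 0.01],
  [0, 0, 0, 0, 0, 0, 0.01],
])

```text
t: 6.98
tcp_pos: [0.4687, 0.2501, 0.1803]
tool_rot: [0.087, 0.996, -0.0, -0.0]
wrist_force: [0.9, -0.6, -1.0]
opening: 0.253
finger_force: 59.4
```

Request:
send_rows([
  [0, 0, 0.008, 0, 0, 0, 0.01],
  [0, 0, 0.008, 0, 0, 0, 0.01],
  [0, 0, 0.006, 0, 0, 0, 0.01],
  [0, 0, 0.004, 0, 0, 0, 0.01],
  [0, 0, 0.004, 0, 0, 0, 0.01],
  [0, 0, 0.0035, 0, 0, 0, 0.01],
  [0, 0, 0, 0, 0, 0, 0.01],
  [0, 0, 0, 0, 0, 0, 0.01],
  [0, 0, 0, 0, 0, 0, 0.01],
])

```text
t: 8.1
tcp_pos: [0.469, 0.2502, 0.1486]
tool_rot: [0.087, 0.996, 0.0, 0.0]
wrist_force: [-2.6, -1.6, 10.3]
opening: 0.245
finger_force: 60.9
```

Run:
```python
from h import *
delta(.468,.2507,.22,80)
im,d=grab('side'); save(im,'pushed',(180,180,440,380),3)
```

```text
{'tcp': [0.469, 0.2502, 0.1486], 'yaw': np.float64(80.06), 'tilt': [0.01, 0.03, -0.0], 'q1,q6': [0.41, -0.99], 'shift_now': [0.001, 0.0004, -0.0714], 'turn_z': np.float64(0.06), 'shift_after_turn': [0.001, 0.0004, -0.0714]}
```

View pics/pushed.png

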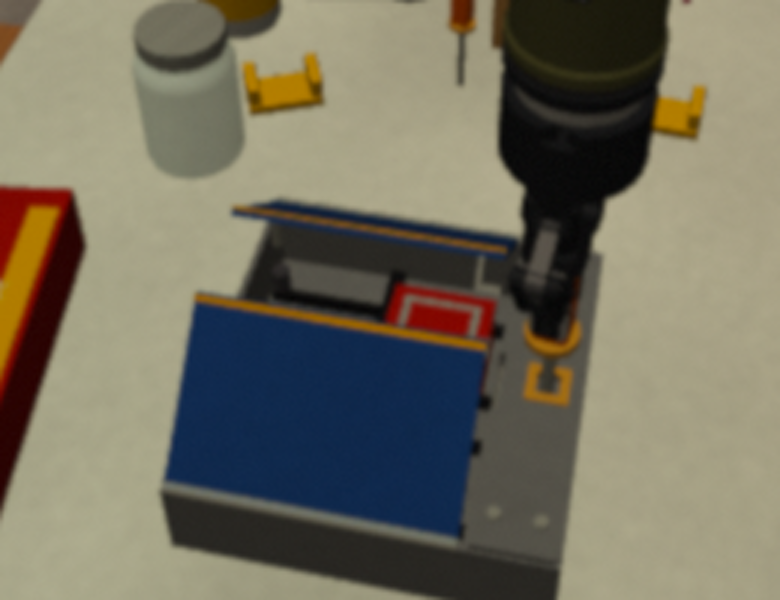

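The latch has tripped: both flaps stand popped up, and a red tin shows at crop (445,320). Withdrawing the rod and heading back towards the stand.

Request:
send_rows([
  [0, 0, -0.036, 0, 0, 0, 0.01],
  [0, 0, -0.036, 0, 0, 0, 0.01],
  [0, 0, -0.037, 0, 0, 0, 0.01],
  [0, 0, -0.01, 0, 0, 0, 0.01],
  [-0.0125, -0.05, 0, 0, 0, 0, 0.01],
  [-0.0125, -0.05, 0, 0, 0, 0, 0.01],
  [-0.0125, -0.05, 0, 0, 0, 0, 0.01],
  [-0.0125, -0.05, 0, 0, 0, 0, 0.01],
  [-0.0125, -0.05, 0, 0, 0, 0, 0.01],
  [0, 0, 0, 0, 0, 0, 0.01],
  [0, 0, 0, 0, 0, 0, 0.01],
  [0, 0, 0, 0, 0, 0, 0.01],
])

```text
t: 9.65
tcp_pos: [0.487, -0.0057, 0.2657]
tool_rot: [0.086, 0.996, 0.0, -0.001]
wrist_force: [-0.4, 0.1, -1.0]
opening: 0.249
finger_force: 59.7
```

```bash
cat > sd.py <<'E'
from h import *
im,d=grab('top'); W=world('top',d).reshape(400,640,3); Z=W[...,2]; hsv=cv2.cvtColor(im,cv2.COLOR_RGB2HSV)
m=(Z>.085)&(Z<.1)&(hsv[...,1]>60)&(abs(W[...,0]-.5)<.13)&(abs(W[...,1]+.165)<.13)
k,l,s,_=cv2.connectedComponentsWithStats(m.astype(np.uint8)); i=1+s[1:,4].argmax(); P=W[l==i]
r=cv2.minAreaRect((P[:,:2]*1000).astype(np.float32)); print('stand',r,len(P),P[:,2].mean())
# bore: darker or deeper pixels inside
c=np.array(r[0])/1000; ins=(np.hypot(W[...,0]-c[0],W[...,1]-c[1])<.028)
v=hsv[...,2].astype(float); b=ins&(v<np.median(v[l==i])*0.7); 
u=np.argwhere(b)[:,::-1]; print('bore px',len(u),u.mean(0) if len(u) else '')
n='top';p=camera_params(n);K=np.array(p['camera_matrix']);R=np.array(p['R']);t=np.array(p['t'])
if len(u):
    q=cv2.undistortPoints(np.array(cv2.minAreaRect(u.astype(np.float32))[0]).reshape(1,1,2),K,np.array(p['distortion'])).ravel(); ray=R.T@np.r_[q,1]; C=-R.T@t; print('bore',np.round(C+ray*(.095-C[2])/ray[2],4))
delta(c[0],c[1],.25,80)
im2,_=grab('side')
x,y=proj('top',[[c[0],c[1],.095]])[0].astype(int)
A=cv2.resize(im[y-40:y+40,x-40:x+40],(400,400),interpolation=2);X,Y=proj('side',[[c[0],c[1],.095]])[0].astype(int);B=cv2.resize(im2[Y-55:Y+25,X-40:X+40],(400,400),interpolation=2)
import sys; save(np.hstack([A,B]),sys.argv[1]); print('crop org side',X-40,Y-55)
E
python3 sd.py stand1
```

```text
stand ((497.130615234375, -165.19015502929688), (90.14781951904297, 90.32697296142578), 82.03287506103516) 1242 0.09444650403552801
bore px 53 [386.54716981 238.01886792]
bore [ 0.4986 -0.1656  0.095 ]
{'tcp': [0.4871, -0.0056, 0.2659], 'yaw': np.float64(80.16), 'tilt': [0.02, -0.05, 0.0], 'q1,q6': [-0.1, -1.5], 'shift_now': [-0.0372, -0.1555, 0.0158], 'turn_z': np.float64(0.16), 'shift_after_turn': [-0.0376, -0.1554, 0.0158]}
crop org side 326 103
```

View pics/stand1.png

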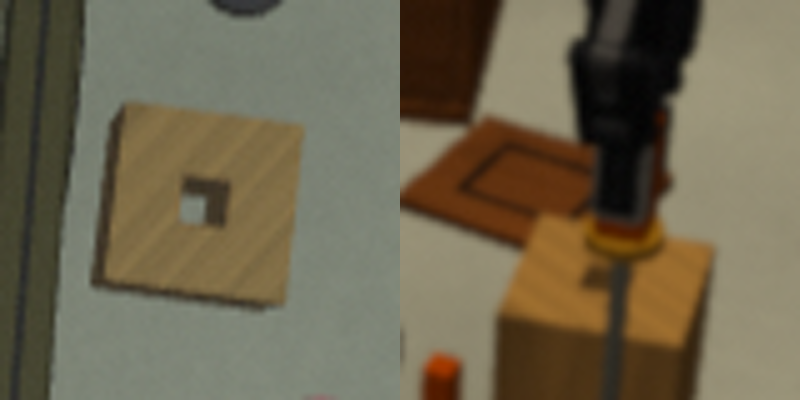

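The stand hasn't moved: its centre is (0.4975,-0.165), with the bore at (205,202) in the left crop. Aligning over it and starting down.

Request:
send_rows([
  [-0.01, -0.039, 0, 0, 0, 0, 0.01],
  [-0.01, -0.039, 0, 0, 0, 0, 0.01],
  [-0.01, -0.039, 0, 0, 0, 0, 0.01],
  [-0.01, -0.039, 0, 0, 0, 0, 0.01],
  [0, 0, 0, 0, 0, 0, 0.01],
  [0, 0, 0.02, 0, 0, 0, 0.01],
  [0, 0, 0.02, 0, 0, 0, 0.01],
  [0, 0, 0.01, 0, 0, 0, 0.01],
  [0, 0, 0.01, 0, 0, 0, 0.01],
  [0, 0, 0, 0, 0, 0, 0.01],
  [0, 0, 0, 0, 0, 0, 0.01],
])

```text
t: 11.12
tcp_pos: [0.5003, -0.1674, 0.2068]
tool_rot: [0.087, 0.996, -0.0, 0.0]
wrist_force: [-1.1, 0.0, -1.0]
opening: 0.245
finger_force: 59.8
```

Run:
```python
from h import *
delta(.499,-.1655,.139,80);st()
```

```text
{'tcp': [0.5003, -0.1674, 0.2068], 'yaw': np.float64(80.07), 'tilt': [-0.01, 0.05, 0.0], 'q1,q6': [-0.4, -1.8], 'shift_now': [0.0017, 0.0017, 0.0678], 'turn_z': np.float64(0.07), 'shift_after_turn': [0.0017, 0.0017, 0.0678]}
{'t': 11.125, 'q': [-0.403, 0.2822, 1.6721, 0.0, 1.1864, -1.8005], 'tcp_pos': [0.5003, -0.1674, 0.2068], 'tool_rot': [0.0866, 0.9962, -0.0001, 0.0005], 'wrist_force': [-1.0559, 0.0166, -1.0228], 'opening': 0.2449, 'finger_force': 59.7522}
```

Tip is in the bore with no contact force. Lowering and releasing.

Request:
send_rows([
  [0.0015, 0.0015, 0.02, 0, 0, 0, 0.01],
  [0, 0, 0.02, 0, 0, 0, 0.01],
  [0, 0, 0.016, 0, 0, 0, 0.01],
  [0, 0, 0.011, 0, 0, 0, 0.01],
  [0, 0, 0, 0, 0, 0, 0.01],
  [0, 0, 0, 0, 0, 0, 0.01],
  [0, 0, 0, 0, 0, 0, 0.04],
  [0, 0, 0, 0, 0, 0, 0.06],
  [0, 0, 0, 0, 0, 0, 0.06],
  [0, 0, -0.02, 0, 0, 0, 0.06],
  [0, 0, -0.05, 0, 0, 0, 0.06],
  [0, 0, -0.05, 0, 0, 0, 0.06],
])

```text
t: 12.62
tcp_pos: [0.4983, -0.1655, 0.2603]
tool_rot: [0.087, 0.996, 0.0, -0.001]
wrist_force: [1.0, -1.1, -0.5]
opening: 0.705
finger_force: 0.0
```

Run:
```python
from h import *
delta(.6,.25,.2,88)
im,d=grab('side'); 
W=world('side',d).reshape(400,640,3)
hsv=cv2.cvtColor(im,cv2.COLOR_RGB2HSV)
m=(hsv[...,0]<12)&(hsv[...,1]>180)&(abs(W[...,0]-.5)<.04)&(abs(W[...,1]+.165)<.04)&(W[...,2]>.09)
print('grip z',np.percentile(W[m][:,2],[2,50,98]),np.median(W[m],0))
im,d=grab('top');W=world('top',d).reshape(400,640,3)
m=(W[...,2]>.05)&(W[...,2]<.2)&(W[...,0]>.45)&(W[...,0]<.7)&(W[...,1]>.1)&(W[...,1]<.4)
hsv=cv2.cvtColor(im,cv2.COLOR_RGB2HSV)
y=m&(hsv[...,0]>18)&(hsv[...,0]<32)&(hsv[...,1]>120)&(W[...,2]>.09)
P=W[y]; print(len(P))
for s in(P[:,1]>.247,P[:,1]<.247): print('edge',P[s].mean(0),P[s].min(0),P[s].max(0))
```

```text
{'tcp': [0.4983, -0.1655, 0.2603], 'yaw': np.float64(80.06), 'tilt': [0.02, -0.07, 0.0], 'q1,q6': [-0.4, -1.8], 'shift_now': [-0.0285, 0.4268, 0.0604], 'turn_z': np.float64(-7.94), 'shift_after_turn': [-0.0872, 0.4188, 0.0604]}
grip z [0.10757692 0.13779212 0.15309283] [ 0.49826066 -0.1565801   0.13779212]
203
edge [0.58222284 0.28072164 0.13407112] [0.50374372 0.26462448 0.11770622] [0.66751044 0.28621459 0.13830318]
edge [0.57948768 0.21088885 0.1346047 ] [0.50393213 0.20702607 0.1304128 ] [0.66532321 0.21521545 0.1398222 ]
```

The rod stands back in the stand with its grip top at 0.153 m. The flap edges are at y≈0.282 and 0.210, z≈0.135. Going between them with the fingers shut.

Request:
send_rows([
  [0, 0, 0, 0, 0, -8, 0.02],
  [-0.009, 0.052, 0, 0, 0, 0, 0],
  [-0.009, 0.052, 0, 0, 0, 0, 0],
  [-0.009, 0.052, 0, 0, 0, 0, 0],
  [-0.009, 0.052, 0, 0, 0, 0, 0],
  [-0.009, 0.052, 0, 0, 0, 0, 0],
  [-0.009, 0.052, 0, 0, 0, 0, 0],
  [-0.009, 0.052, 0, 0, 0, 0, 0],
  [-0.009, 0.052, 0, 0, 0, 0, 0],
  [0, 0, 0, 0, 0, 0, 0],
  [0, 0, 0, 0, 0, 0, 0],
])

```text
t: 14.1
tcp_pos: [0.584, 0.2473, 0.2583]
tool_rot: [0.017, 1.0, -0.001, -0.001]
wrist_force: [-0.2, -1.0, -0.7]
opening: -0.003
finger_force: 0.0
```

Run:
```python
from h import *
delta(.585,.246,.13,88);st()
```

```text
{'tcp': [0.584, 0.2473, 0.2583], 'yaw': np.float64(88.1), 'tilt': [-0.08, -0.1, -0.0], 'q1,q6': [0.33, -1.2], 'shift_now': [-0.0013, -0.0011, 0.1283], 'turn_z': np.float64(0.1), 'shift_after_turn': [-0.0013, -0.0011, 0.1283]}
{'t': 14.1, 'q': [0.3344, 0.3869, 1.3676, -0.0007, 1.3893, -1.2032], 'tcp_pos': [0.584, 0.2473, 0.2583], 'tool_rot': [0.0166, 0.9999, -0.0007, -0.0009], 'wrist_force': [-0.2251, -0.9619, -0.6842], 'opening': -0.0032, 'finger_force': 0.0}
```

Request:
send_rows([
  [0, -0.001, 0.04, 0, 0, 0, 0],
  [0, 0, 0.04, 0, 0, 0, 0],
  [0, 0, 0.04, 0, 0, 0, 0],
  [0, 0, 0.008, 0, 0, 0, 0],
  [0, 0.02, 0, 0, 0, 0, 0],
  [0, 0.02, 0, 0, 0, 0, 0],
  [0, 0.02, 0, 0, 0, 0, 0],
  [0, 0.02, 0, 0, 0, 0, 0],
  [0, 0.02, 0, 0, 0, 0, 0],
  [0, 0.017, 0, 0, 0, 0, 0],
  [0, 0, 0, 0, 0, 0, 0],
  [0, 0, 0, 0, 0, 0, 0],
])

```text
t: 15.6
tcp_pos: [0.5879, 0.3635, 0.1299]
tool_rot: [0.017, 1.0, -0.001, -0.001]
wrist_force: [0.7, -0.3, -0.5]
opening: -0.002
finger_force: 0.0
```

Request:
send_rows([
  [0, -0.03, 0, 0, 0, 0, 0],
  [0, -0.03, 0, 0, 0, 0, 0],
  [0, -0.03, 0, 0, 0, 0, 0],
  [0, -0.03, 0, 0, 0, 0, 0],
  [0, -0.02, 0, 0, 0, 0, 0],
  [0, -0.02, 0, 0, 0, 0, 0],
  [0, -0.02, 0, 0, 0, 0, 0],
  [0, -0.02, 0, 0, 0, 0, 0],
  [0, -0.02, 0, 0, 0, 0, 0],
  [0, -0.015, 0, 0, 0, 0, 0],
  [0, 0, 0, 0, 0, 0, 0],
  [0, 0, 0, 0, 0, 0, 0],
])

```text
t: 17.1
tcp_pos: [0.58, 0.1286, 0.1299]
tool_rot: [0.017, 1.0, -0.0, -0.001]
wrist_force: [0.3, -0.4, -0.3]
opening: 0.004
finger_force: 0.0
```

Request:
send_rows([
  [0, 0, -0.05, 0, 0, 0, 0],
  [0, 0, -0.06, 0, 0, 0, 0.03],
  [0.03, -0.05, -0.04, 0, 0, 0, 0.085],
  [0.03, -0.05, 0, 0, 0, 0, 0.085],
  [0.03, -0.05, 0, 0, 0, 0, 0.085],
  [0, 0, 0, 0, 0, 0, 0.085],
])

```text
t: 17.85
tcp_pos: [0.4867, -0.0148, 0.2748]
tool_rot: [0.019, 1.0, -0.0, -0.003]
wrist_force: [0.7, 0.2, -0.0]
opening: 0.994
finger_force: 0.0
```

Run:
```python
from h import *
st()
im,d=grab('top'); save(im,'open',(150,60,520,340),2.1)
im2,d2=grab('side')
```

```text
{'t': 17.85, 'q': [-0.1164, 0.1686, 1.6433, -0.0011, 1.3349, -1.6488], 'tcp_pos': [0.4867, -0.0148, 0.2748], 'tool_rot': [0.0191, 0.9998, -0.0003, -0.0026], 'wrist_force': [0.7087, 0.1613, -0.034], 'opening': 0.9936, 'finger_force': 0.0}
```

View pics/open.png

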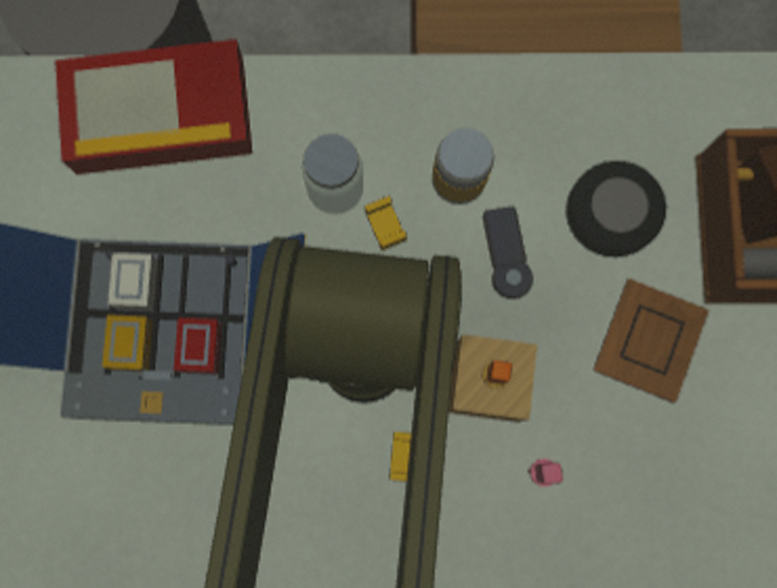

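Both flaps lie open. There are three tins: white at (130,280), yellow at (125,342) and red at (196,345). No green one. Measuring tins and board.

```bash
cat > tm.py <<'E'
from h import *
def rayz(n,uv,z):
    p=camera_params(n);K=np.array(p['camera_matrix']);R=np.array(p['R']);t=np.array(p['t'])
    q=cv2.undistortPoints(np.array(uv,float).reshape(-1,1,2),K,np.array(p['distortion'])).reshape(-1,2)
    C=-R.T@t; r=np.c_[q,np.ones(len(q))]@R; return C+r*((z-C[2])/r[:,2])[:,None]
def tops(zlo,zhi,box,cam='top',im=None,d=None,zt=None):
    W=world(cam,d).reshape(400,640,3)
    m=(W[...,2]>zlo)&(W[...,2]<zhi)&(W[...,0]>box[0])&(W[...,0]<box[1])&(W[...,1]>box[2])&(W[...,1]<box[3])
    m=cv2.morphologyEx(m.astype(np.uint8),cv2.MORPH_OPEN,np.ones((3,3)))
    k,l,s,_=cv2.connectedComponentsWithStats(m)
    for i in range(1,k):
        if s[i,4]<80: continue
        u=np.argwhere(l==i)[:,::-1]; P=rayz(cam,u,zt)
        r=cv2.minAreaRect((P[:,:2]*1000).astype(np.float32)); M=cv2.moments
        print('top c',np.round(r[0],1),'mean',np.round(P[:,:2].mean(0)*1000,1),np.round(r[1],1),round(r[2],1),'n',s[i,4],'rgb',im[l==i].mean(0).round(),'z',np.median(W[l==i][:,2]).round(4))
E
python3 - <<'E'
from tm import *
im,d=load('top'); W=world('top',d).reshape(400,640,3)
tops(.035,.056,(.505,.68,.14,.36),im=im,d=d,zt=.045)
hsv=cv2.cvtColor(im,cv2.COLOR_RGB2HSV)
m=(hsv[...,2]<65)&(abs(W[...,0]-.553)<.05)&(abs(W[...,1]+.378)<.05)
u=np.argwhere(m)[:,::-1];P=rayz('top',u,.010)[:,:2]; r=cv2.minAreaRect((P*1000).astype(np.float32));print('outline',r,P.mean(0),len(P))
m=(hsv[...,1]>80)&(W[...,2]>.004)&(W[...,2]<.016)&(abs(W[...,0]-.553)<.085)&(abs(W[...,1]+.378)<.085)
u=np.argwhere(m)[:,::-1];P=rayz('top',u,.010)[:,:2]; print('board',cv2.minAreaRect((P*1000).astype(np.float32)),P.mean(0))
for y0,y1 in((.36,.5),(.0,.132)):
    m=(hsv[...,0]>100)&(hsv[...,0]<125)&(hsv[...,1]>100)&(W[...,1]>y0)&(W[...,1]<y1)&(W[...,0]>.48)&(W[...,0]<.7)&(W[...,2]>.03)
    Q=W[m]; print('flap',len(Q),np.percentile(Q[:,1:],[3,50,97],axis=0).round(3).tolist() if len(Q) else '')
delta(.545,.291,.15,88)
E
```

```text
top c [624.8 287.8] mean [624.2 288.3] [52.8 65.3] 89.9 n 477 rgb [129. 132. 120.] z 0.0452
top c [544.2 290.6] mean [543.9 291.3] [54.4 63.7] 89.9 n 488 rgb [115.  98.  42.] z 0.0455
top c [541.5 201.8] mean [540.8 202. ] [52.2 63.6] 90.0 n 483 rgb [98. 49. 47.] z 0.045
outline ((552.9608154296875, -377.2689208984375), (61.53078842163086, 73.2277603149414), 67.42140197753906) [ 0.5528581  -0.37859125] 120
board ((572.2857055664062, -384.77459716796875), (108.86668395996094, 171.61929321289062), 67.4883041381836) [ 0.5521488  -0.37684683]
flap 2353 [[0.362, 0.07], [0.394, 0.106], [0.425, 0.141]]
flap 134 [[0.063, 0.065], [0.126, 0.073], [0.132, 0.14]]
{'tcp': [0.4894, -0.0125, 0.2754], 'yaw': np.float64(87.96), 'tilt': [0.05, -0.12, 0.0], 'q1,q6': [-0.11, -1.65], 'shift_now': [-0.045, 0.3052, 0.1256], 'turn_z': np.float64(-0.04), 'shift_after_turn': [-0.0452, 0.3052, 0.1256]}
```

Tins: yellow (0.544,0.2905), white (0.6245,0.288), red (0.541,0.202). Board outline centre (0.553,-0.378), with the closing direction at 67.5°. Red tin first.

Request:
send_rows([
  [-0.0112, 0.054, 0, 0, 0, 0, 0.07],
  [-0.0112, 0.054, 0, 0, 0, 0, 0.07],
  [-0.0112, 0.054, 0, 0, 0, 0, 0.07],
  [-0.0112, 0.054, 0, 0, 0, 0, 0.07],
  [0, 0, 0.06, 0, 0, 0, 0.07],
  [0, 0, 0.06, 0, 0, 0, 0.07],
  [0, 0, 0.055, 0, 0, 0, 0.07],
  [0, 0, 0, 0, 0, 0, 0.07],
  [0, 0, 0, 0, 0, 0, 0.07],
])

```text
t: 19.08
tcp_pos: [0.5427, 0.2033, 0.1023]
tool_rot: [0.016, 1.0, 0.0, 0.001]
wrist_force: [1.4, 0.1, 0.4]
opening: 0.819
finger_force: 0.0
```

Run:
```python
from h import *
delta(.5415,.202,.042,87.8)
```

```text
{'tcp': [0.5427, 0.2033, 0.1023], 'yaw': np.float64(88.12), 'tilt': [0.03, 0.06, -0.0], 'q1,q6': [0.29, -1.25], 'shift_now': [0.0012, -0.0014, 0.0603], 'turn_z': np.float64(0.32), 'shift_after_turn': [0.0012, -0.0014, 0.0603]}
```

Request:
send_rows([
  [0.001, -0.0015, 0.03, 0, 0, 0.3, 0.07],
  [0, 0, 0.02, 0, 0, 0, 0.07],
  [0, 0, 0.01, 0, 0, 0, 0.07],
  [0, 0, 0, 0, 0, 0, 0.07],
  [0, 0, 0, 0, 0, 0, 0.05],
  [0, 0, 0, 0, 0, 0, 0.035],
  [0, 0, 0, 0, 0, 0, 0.035],
  [0, 0, 0, 0, 0, 0, 0.035],
  [0, 0, 0, 0, 0, 0, 0.035],
])

```text
t: 20.2
tcp_pos: [0.5418, 0.2019, 0.0436]
tool_rot: [0.02, 1.0, 0.001, 0.002]
wrist_force: [-0.3, 3.8, 5.6]
opening: 0.573
finger_force: 63.7
```

Request:
send_rows([
  [0, 0, -0.03, 0, 0, 0, 0.035],
  [0, 0, -0.06, 0, 0, 0, 0.035],
  [0, 0, -0.06, 0, 0, 0, 0.035],
  [0, 0, -0.056, 0, 0, 0, 0.035],
  [-0.0031, -0.058, 0, 0, 0, 0, 0.035],
  [-0.0031, -0.058, 0, 0, 0, 0, 0.035],
  [-0.0031, -0.058, 0, 0, 0, 0, 0.035],
  [-0.0031, -0.058, 0, 0, 0, 0, 0.035],
  [-0.0031, -0.058, 0, 0, 0, 0, 0.035],
  [-0.0031, -0.058, 0, 0, 0, 0, 0.035],
  [-0.0031, -0.058, 0, 0, 0, 0, 0.035],
  [-0.0031, -0.058, 0, 0, 0, 0, 0.035],
])

```text
t: 21.7
tcp_pos: [0.5463, -0.266, 0.2478]
tool_rot: [0.02, 1.0, -0.0, -0.0]
wrist_force: [1.0, -0.2, -2.1]
opening: 0.573
finger_force: 64.9
```

Request:
send_rows([
  [-0.0031, -0.058, 0, 0, 0, 0, 0.035],
  [-0.0031, -0.058, 0, 0, 0, 0, 0.035],
  [0, 0, 0, 0, 0, 10, 0.035],
  [0, 0, 0, 0, 0, 10, 0.035],
  [0, 0, 0, 0, 0, 0, 0.035],
  [0, 0, 0.06, 0, 0, 0, 0.035],
  [0, 0, 0.06, 0, 0, 0, 0.035],
  [0, 0, 0, 0, 0, 0, 0.035],
  [0, 0, 0, 0, 0, 0, 0.035],
  [0, 0, 0, 0, 0, 0, 0.035],
])

```text
t: 22.95
tcp_pos: [0.5506, -0.3818, 0.1312]
tool_rot: [0.192, 0.981, -0.002, 0.003]
wrist_force: [0.1, 0.4, -2.8]
opening: 0.572
finger_force: 65.1
```

Run:
```python
from h import *
delta(.553,-.378,.0495,67.5); st()
im,d=grab('side'); x,y=proj('side',[.553,-.378,.05])[0].astype(int); save(im,'place1',(x-60,y-50,x+60,y+40),5)
```

```text
{'tcp': [0.5506, -0.3818, 0.1312], 'yaw': np.float64(67.81), 'tilt': [-0.11, 0.35, 0.0], 'q1,q6': [-0.67, -1.85], 'shift_now': [-0.0002, 0.0046, 0.0817], 'turn_z': np.float64(0.31), 'shift_after_turn': [-0.0002, 0.0046, 0.0817]}
{'t': 22.95, 'q': [-0.6693, 0.5346, 1.4516, -0.0001, 1.1489, -1.8528], 'tcp_pos': [0.5506, -0.3818, 0.1312], 'tool_rot': [0.1924, 0.9813, -0.0015, 0.0028], 'wrist_force': [0.0878, 0.3863, -2.7793], 'opening': 0.5724, 'finger_force': 65.0789}
```

View pics/place1.png

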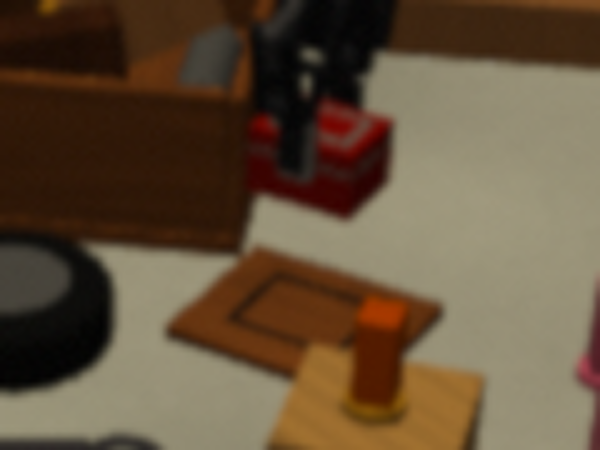

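The red tin is held level above the outline, its bottom about at crop (345,215) and the outline at (300,310). Lowering it by 82 mm.

Request:
send_rows([
  [0, 0.0045, 0.03, 0, 0, 0, 0.035],
  [0, 0, 0.025, 0, 0, 0, 0.035],
  [0, 0, 0.015, 0, 0, 0, 0.035],
  [0, 0, 0.008, 0, 0, 0, 0.035],
  [0, 0, 0.0035, 0, 0, 0, 0.035],
  [0, 0, 0, 0, 0, 0, 0.035],
  [0, 0, 0, 0, 0, 0, 0.035],
])

```text
t: 23.88
tcp_pos: [0.5507, -0.3766, 0.0487]
tool_rot: [0.193, 0.981, -0.0, 0.001]
wrist_force: [-2.4, 1.4, 5.5]
opening: 0.569
finger_force: 66.1
```

Run:
```python
from h import *
delta(.553,-.378,.0495,67.5)
```

```text
{'tcp': [0.5507, -0.3766, 0.0487], 'yaw': np.float64(67.76), 'tilt': [-0.03, 0.11, 0.0], 'q1,q6': [-0.66, -1.85], 'shift_now': [-0.0026, -0.0004, -0.0008], 'turn_z': np.float64(0.26), 'shift_after_turn': [-0.0026, -0.0004, -0.0008]}
```

Request:
send_rows([
  [0, 0, 0, 0, 0, 0, 0.055],
  [0, 0, 0, 0, 0, 0, 0.07],
  [0, 0, 0, 0, 0, 0, 0.07],
  [0, 0, -0.02, 0, 0, 0, 0.07],
  [0, 0, -0.06, 0, 0, 0, 0.07],
  [0, 0, -0.06, 0, 0, 0, 0.07],
  [0, 0, -0.06, 0, 0, 0, 0.07],
  [0, 0, 0, 0, 0, -10, 0.07],
  [0, 0, 0, 0, 0, -10, 0.07],
  [0.0024, 0.0555, 0, 0, 0, 0, 0.07],
  [0.0024, 0.0555, 0, 0, 0, 0, 0.07],
  [0.0024, 0.0555, 0, 0, 0, 0, 0.07],
])

```text
t: 25.38
tcp_pos: [0.5495, -0.2082, 0.246]
tool_rot: [0.02, 1.0, 0.0, 0.0]
wrist_force: [0.6, 1.2, 0.6]
opening: 0.82
finger_force: 0.0
```

Request:
send_rows([
  [0.0024, 0.0555, 0, 0, 0, 0, 0.07],
  [0.0024, 0.0555, 0, 0, 0, 0, 0.07],
  [0.0024, 0.0555, 0, 0, 0, 0, 0.07],
  [0.0024, 0.0555, 0, 0, 0, 0, 0.07],
  [0.0024, 0.0555, 0, 0, 0, 0, 0.07],
  [0.0024, 0.0555, 0, 0, 0, 0, 0.07],
  [0.0024, 0.0555, 0, 0, 0, 0, 0.07],
  [0.0024, 0.0555, 0, 0, 0, 0, 0.07],
  [0.0024, 0.0555, 0, 0, 0, 0, 0.07],
  [0, 0, 0.06, 0, 0, 0, 0.07],
  [0, 0, 0.06, 0, 0, 0, 0.07],
  [0, 0, 0, 0, 0, 0, 0.07],
])

```text
t: 26.88
tcp_pos: [0.5435, 0.2889, 0.1213]
tool_rot: [0.019, 1.0, -0.003, -0.005]
wrist_force: [-0.8, -0.5, 0.4]
opening: 0.819
finger_force: 0.0
```

Run:
```python
from tm import *
delta(.544,.2905,.042,87.8)
im,d=grab('top'); print('stack');tops(.04,.06,(.49,.62,-.44,-.31),im=im,d=d,zt=.050)
P=world('top',d);m=(P[:,2]>.085)&(P[:,2]<.1)&(abs(P[:,0]-.5)<.1)&(abs(P[:,1]+.165)<.1);print('stand',np.median(P[m],0))
```

```text
{'tcp': [0.5435, 0.2889, 0.1213], 'yaw': np.float64(87.79), 'tilt': [-0.31, -0.62, -0.0], 'q1,q6': [0.42, -1.11], 'shift_now': [-0.0013, 0.002, 0.0793], 'turn_z': np.float64(-0.01), 'shift_after_turn': [-0.0013, 0.002, 0.0793]}
stack
top c [ 548.9 -373.8] mean [ 549.2 -373.8] [51.8 68.3] 67.3 n 504 rgb [102.  56.  50.] z 0.0501
stand [ 0.49523257 -0.16235199  0.09462544]
```

Request:
send_rows([
  [-0.001, 0.0015, 0.03, 0, 0, 0, 0.07],
  [0, 0, 0.03, 0, 0, 0, 0.07],
  [0, 0, 0.019, 0, 0, 0, 0.07],
  [0, 0, 0, 0, 0, 0, 0.07],
  [0, 0, 0, 0, 0, 0, 0.05],
  [0, 0, 0, 0, 0, 0, 0.035],
  [0, 0, 0, 0, 0, 0, 0.035],
  [0, 0, 0, 0, 0, 0, 0.035],
  [0, 0, 0, 0, 0, 0, 0.035],
])

```text
t: 28.05
tcp_pos: [0.5508, 0.2926, 0.0501]
tool_rot: [0.02, 1.0, 0.001, 0.003]
wrist_force: [0.1, -1.3, 6.7]
opening: 0.571
finger_force: 64.1
```

Grip is 8 mm too high and 6 mm off in x, so I'm regripping.

Request:
send_rows([
  [0, 0, 0, 0, 0, 0, 0.07],
  [0, 0, 0, 0, 0, 0, 0.07],
  [0, 0, 0, 0, 0, 0, 0.07],
  [0.006, -0.001, 0, 0, 0, 0, 0.07],
  [0, 0, 0.007, 0, 0, 0, 0.07],
  [0, 0, 0, 0, 0, 0, 0.07],
  [0, 0, 0, 0, 0, 0, 0.05],
  [0, 0, 0, 0, 0, 0, 0.035],
  [0, 0, 0, 0, 0, 0, 0.035],
  [0, 0, 0, 0, 0, 0, 0.035],
  [0, 0, 0, 0, 0, 0, 0.035],
])

```text
t: 29.42
tcp_pos: [0.5432, 0.2919, 0.0404]
tool_rot: [0.02, 1.0, 0.001, 0.001]
wrist_force: [0.3, 5.9, 0.4]
opening: 0.578
finger_force: 63.5
```

Request:
send_rows([
  [0, 0, -0.03, 0, 0, 0, 0.035],
  [0, 0, -0.06, 0, 0, 0, 0.035],
  [0, 0, -0.06, 0, 0, 0, 0.035],
  [0, 0, -0.06, 0, 0, 0, 0.035],
  [-0.0027, -0.0557, 0, 0, 0, 0, 0.035],
  [-0.0027, -0.0557, 0, 0, 0, 0, 0.035],
  [-0.0027, -0.0557, 0, 0, 0, 0, 0.035],
  [-0.0027, -0.0557, 0, 0, 0, 0, 0.035],
  [-0.0027, -0.0557, 0, 0, 0, 0, 0.035],
  [-0.0027, -0.0557, 0, 0, 0, 0, 0.035],
  [-0.0027, -0.0557, 0, 0, 0, 0, 0.035],
  [-0.0027, -0.0557, 0, 0, 0, 0, 0.035],
])

```text
t: 30.92
tcp_pos: [0.545, -0.1572, 0.2493]
tool_rot: [0.02, 1.0, -0.0, -0.002]
wrist_force: [1.9, 1.2, -1.3]
opening: 0.574
finger_force: 65.3
```

Request:
send_rows([
  [-0.0027, -0.0557, 0, 0, 0, 0, 0.035],
  [-0.0027, -0.0557, 0, 0, 0, 0, 0.035],
  [-0.0027, -0.0557, 0, 0, 0, 0, 0.035],
  [-0.0027, -0.0557, 0, 0, 0, 0, 0.035],
  [0, 0, 0, 0, 0, 10, 0.035],
  [0, 0, 0, 0, 0, 10, 0.035],
  [0, 0, 0, 0, 0, 0, 0.035],
  [0, 0, 0.06, 0, 0, 0, 0.035],
  [0, 0, 0.04, 0, 0, 0, 0.035],
  [0, 0, 0, 0, 0, 0, 0.035],
  [0, 0, 0, 0, 0, 0, 0.035],
  [0, 0, 0, 0, 0, 0, 0.035],
])

```text
t: 32.42
tcp_pos: [0.5502, -0.3791, 0.1528]
tool_rot: [0.192, 0.981, -0.001, 0.002]
wrist_force: [-0.2, 0.0, -1.3]
opening: 0.571
finger_force: 65.4
```

Run:
```python
from h import *
delta(.5515,-.377,.0865,67.5)
```

```text
{'tcp': [0.5502, -0.3791, 0.1528], 'yaw': np.float64(67.81), 'tilt': [-0.08, 0.25, 0.0], 'q1,q6': [-0.67, -1.85], 'shift_now': [-0.0001, 0.0025, 0.0663], 'turn_z': np.float64(0.31), 'shift_after_turn': [-0.0001, 0.0025, 0.0663]}
```

Request:
send_rows([
  [0, 0.0025, 0.03, 0, 0, 0, 0.035],
  [0, 0, 0.02, 0, 0, 0, 0.035],
  [0, 0, 0.01, 0, 0, 0, 0.035],
  [0, 0, 0.004, 0, 0, 0, 0.035],
  [0, 0, 0.0025, 0, 0, 0, 0.035],
  [0, 0, 0, 0, 0, 0, 0.035],
  [0, 0, 0, 0, 0, 0, 0.035],
])

```text
t: 33.3
tcp_pos: [0.5505, -0.3762, 0.0854]
tool_rot: [0.193, 0.981, -0.001, 0.001]
wrist_force: [-1.3, 1.4, 5.5]
opening: 0.575
finger_force: 66.3
```

Request:
send_rows([
  [0, 0, 0, 0, 0, 0, 0.055],
  [0, 0, 0, 0, 0, 0, 0.07],
  [0, 0, 0, 0, 0, 0, 0.07],
  [0, 0, -0.02, 0, 0, 0, 0.07],
  [0, 0, -0.06, 0, 0, 0, 0.07],
  [0, 0, -0.06, 0, 0, 0, 0.07],
  [0, 0, -0.025, 0, 0, 0, 0.07],
  [0, 0, 0, 0, 0, -10, 0.07],
  [0, 0, 0, 0, 0, -10, 0.07],
  [-0.0042, 0.0555, 0, 0, 0, 0, 0.07],
  [-0.0042, 0.0555, 0, 0, 0, 0, 0.07],
  [-0.0042, 0.0555, 0, 0, 0, 0, 0.07],
])

```text
t: 34.8
tcp_pos: [0.5689, -0.2084, 0.2484]
tool_rot: [0.02, 1.0, 0.0, -0.0]
wrist_force: [0.7, 0.5, 0.7]
opening: 0.819
finger_force: 0.0
```

Request:
send_rows([
  [-0.0042, 0.0555, 0, 0, 0, 0, 0.07],
  [-0.0042, 0.0555, 0, 0, 0, 0, 0.07],
  [-0.0042, 0.0555, 0, 0, 0, 0, 0.07],
  [-0.0042, 0.0555, 0, 0, 0, 0, 0.07],
  [-0.0042, 0.0555, 0, 0, 0, 0, 0.07],
  [-0.0042, 0.0555, 0, 0, 0, 0, 0.07],
  [-0.0042, 0.0555, 0, 0, 0, 0, 0.07],
  [-0.0042, 0.0555, 0, 0, 0, 0, 0.07],
  [-0.0042, 0.0555, 0, 0, 0, 0, 0.07],
  [0, 0, 0, 0, 0, 0, 0.07],
  [0, 0, 0, 0, 0, 0, 0.07],
  [0, 0, 0, 0, 0, 0, 0.07],
])

```text
t: 36.3
tcp_pos: [0.6261, 0.2864, 0.2486]
tool_rot: [0.02, 1.0, -0.0, -0.0]
wrist_force: [0.3, 0.3, 0.3]
opening: 0.816
finger_force: 0.0
```

Run:
```python
from tm import *
delta(.6245,.288,.042,87.8)
im,d=grab('top'); print('stack');tops(.08,.1,(.49,.62,-.44,-.31),im=im,d=d,zt=.090)
print('case');tops(.035,.056,(.505,.68,.14,.36),im=im,d=d,zt=.045)
```

```text
{'tcp': [0.6261, 0.2864, 0.2486], 'yaw': np.float64(87.68), 'tilt': [-0.04, -0.02, -0.0], 'q1,q6': [0.37, -1.16], 'shift_now': [0.0016, 0.0016, 0.2066], 'turn_z': np.float64(-0.12), 'shift_after_turn': [0.0016, 0.0016, 0.2066]}
stack
top c [ 551.2 -374. ] mean [ 551.1 -374.1] [52.3 68.2] 67.6 n 551 rgb [123. 104.  46.] z 0.0899
case
top c [623.9 288.4] mean [624.  287.9] [52.3 67.1] 87.3 n 470 rgb [137. 140. 127.] z 0.0453
```

Stack of two stands well. Now the white tin.

Request:
send_rows([
  [0.0015, 0.0015, 0.05, 0, 0, 0, 0.07],
  [0, 0, 0.06, 0, 0, 0, 0.07],
  [0, 0, 0.05, 0, 0, 0, 0.07],
  [0, 0, 0.03, 0, 0, 0, 0.07],
  [0, 0, 0.016, 0, 0, 0, 0.07],
  [0, 0, 0, 0, 0, 0, 0.07],
  [0, 0, 0, 0, 0, 0, 0.07],
  [0, 0, 0, 0, 0, 0, 0.05],
  [0, 0, 0, 0, 0, 0, 0.035],
  [0, 0, 0, 0, 0, 0, 0.035],
  [0, 0, 0, 0, 0, 0, 0.035],
  [0, 0, 0, 0, 0, 0, 0.035],
])

```text
t: 37.85
tcp_pos: [0.6261, 0.2897, 0.0448]
tool_rot: [0.019, 1.0, 0.001, 0.002]
wrist_force: [-0.2, -0.9, 6.1]
opening: 0.572
finger_force: 65.1
```

Request:
send_rows([
  [0, 0, -0.03, 0, 0, 0, 0.035],
  [0, 0, -0.06, 0, 0, 0, 0.035],
  [0, 0, -0.06, 0, 0, 0, 0.035],
  [0, 0, -0.055, 0, 0, 0, 0.035],
  [0.0042, -0.0559, 0, 0, 0, 0, 0.035],
  [0.0042, -0.0559, 0, 0, 0, 0, 0.035],
  [0.0042, -0.0559, 0, 0, 0, 0, 0.035],
  [0.0042, -0.0559, 0, 0, 0, 0, 0.035],
  [0.0042, -0.0559, 0, 0, 0, 0, 0.035],
  [0.0042, -0.0559, 0, 0, 0, 0, 0.035],
  [0.0042, -0.0559, 0, 0, 0, 0, 0.035],
  [0.0042, -0.0559, 0, 0, 0, 0, 0.035],
])

```text
t: 39.35
tcp_pos: [0.5728, -0.1576, 0.2475]
tool_rot: [0.019, 1.0, 0.0, -0.0]
wrist_force: [0.9, 1.4, -2.7]
opening: 0.569
finger_force: 64.7
```

Request:
send_rows([
  [0.0042, -0.0559, 0, 0, 0, 0, 0.035],
  [0.0042, -0.0559, 0, 0, 0, 0, 0.035],
  [0.0042, -0.0559, 0, 0, 0, 0, 0.035],
  [0.0042, -0.0559, 0, 0, 0, 0, 0.035],
  [0, 0, 0, 0, 0, 10, 0.035],
  [0, 0, 0, 0, 0, 10, 0.035],
  [0, 0, 0, 0, 0, 0, 0.035],
  [0, 0, 0.04, 0, 0, 0, 0.035],
  [0, 0, 0.03, 0, 0, 0, 0.035],
  [0, 0, 0, 0, 0, 0, 0.035],
  [0, 0, 0, 0, 0, 0, 0.035],
  [0, 0, 0, 0, 0, 0, 0.035],
])

```text
t: 40.85
tcp_pos: [0.5493, -0.3796, 0.1797]
tool_rot: [0.192, 0.981, -0.001, 0.002]
wrist_force: [-0.3, -0.0, -2.2]
opening: 0.571
finger_force: 64.7
```

Run:
```python
from h import *
delta(.5515,-.377,.131,67.5)
```

```text
{'tcp': [0.5493, -0.3796, 0.1797], 'yaw': np.float64(67.81), 'tilt': [-0.06, 0.2, 0.0], 'q1,q6': [-0.67, -1.85], 'shift_now': [-0.0009, 0.0033, 0.0487], 'turn_z': np.float64(0.31), 'shift_after_turn': [-0.0009, 0.0033, 0.0487]}
```

Request:
send_rows([
  [-0.001, 0.003, 0.02, 0, 0, 0, 0.035],
  [0, 0, 0.015, 0, 0, 0, 0.035],
  [0, 0, 0.008, 0, 0, 0, 0.035],
  [0, 0, 0.004, 0, 0, 0, 0.035],
  [0, 0, 0.002, 0, 0, 0, 0.035],
  [0, 0, 0, 0, 0, 0, 0.035],
  [0, 0, 0, 0, 0, 0, 0.035],
])

```text
t: 41.72
tcp_pos: [0.5505, -0.3767, 0.1298]
tool_rot: [0.193, 0.981, -0.0, 0.001]
wrist_force: [-1.9, 1.1, 4.9]
opening: 0.571
finger_force: 65.8
```

Seated. Releasing, rising and backing clear for a final check.

Request:
send_rows([
  [0, 0, 0, 0, 0, 0, 0.055],
  [0, 0, 0, 0, 0, 0, 0.07],
  [0, 0, 0, 0, 0, 0, 0.07],
  [0, 0, -0.02, 0, 0, 0, 0.07],
  [0, 0, -0.06, 0, 0, 0, 0.07],
  [0, 0, -0.06, 0, 0, 0, 0.07],
  [0, 0.05, 0, 0, 0, 0, 0.07],
  [0, 0.05, 0, 0, 0, 0, 0.07],
  [0, 0.05, 0, 0, 0, 0, 0.07],
  [0, 0.05, 0, 0, 0, 0, 0.07],
  [0, 0.05, 0, 0, 0, 0, 0.07],
  [0, 0.05, 0, 0, 0, 0, 0.07],
])

```text
t: 43.22
tcp_pos: [0.6644, -0.0974, 0.2686]
tool_rot: [0.193, 0.981, -0.0, 0.0]
wrist_force: [0.7, -0.2, -0.3]
opening: 0.817
finger_force: 0.0
```

Request:
send_rows([
  [0.03, 0.03, 0, 0, 0, 0, 0.07],
  [0.03, 0.03, 0, 0, 0, 0, 0.07],
  [0, 0, 0, 0, 0, 0, 0.07],
  [0, 0, 0, 0, 0, 0, 0.07],
])

```text
t: 43.72
tcp_pos: [0.6314, -0.0209, 0.2688]
tool_rot: [0.193, 0.981, -0.0, 0.0]
wrist_force: [-0.6, -0.5, 0.5]
opening: 0.817
finger_force: 0.0
```

Run:
```python
from tm import *
st()
im,d=grab('top'); print('stack');tops(.12,.14,(.49,.62,-.44,-.31),im=im,d=d,zt=.130)
print('case');tops(.035,.056,(.505,.68,.14,.36),im=im,d=d,zt=.045)
W=world('top',d).reshape(400,640,3);hsv=cv2.cvtColor(im,cv2.COLOR_RGB2HSV)
for n,m,z in(('stand',(W[...,2]>.085)&(W[...,2]<.1),.095),('grip',(W[...,2]>.14)&(W[...,2]<.16)&(hsv[...,0]<12),.151)):
    m=m&(abs(W[...,0]-.5)<.1)&(abs(W[...,1]+.165)<.1)
    P=rayz('top',np.argwhere(m)[:,::-1],z); print(n,cv2.minAreaRect((P[:,:2]*1000).astype(np.float32)),len(P))
im2,_=grab('side')
save(np.vstack([cv2.resize(im,(640,400))[60:300,140:520],im2[40:280,130:510]]),'final',None,1.2)
```

```text
{'t': 43.725, 'q': [-0.0995, 0.375, 1.3598, -0.0007, 1.4059, -1.2825], 'tcp_pos': [0.6314, -0.0209, 0.2688], 'tool_rot': [0.1926, 0.9813, -0.0003, 0.0005], 'wrist_force': [-0.6019, -0.5172, 0.4914], 'opening': 0.8171, 'finger_force': 0.0}
stack
top c [ 547.9 -373.2] mean [ 548.3 -373.3] [52.3 68.5] 68.3 n 599 rgb [141. 141. 126.] z 0.1298
case
stand ((473.1438293457031, -175.47109985351562), (118.00973510742188, 134.8480224609375), 82.38597869873047) 1196
grip ((494.2767333984375, -162.11331176757812), (20.73509407043457, 14.751443862915039), 69.22738647460938) 14
```

View pics/final.png

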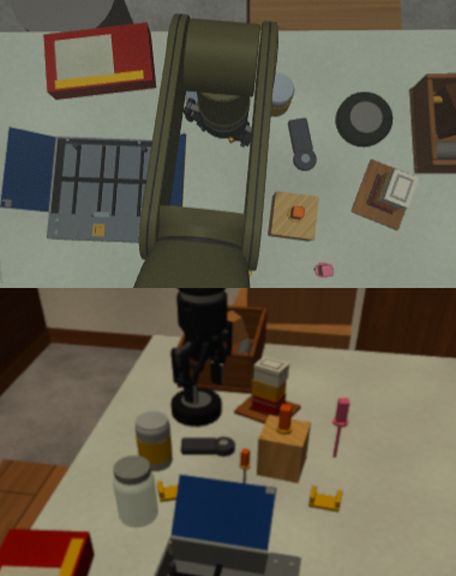

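The three-tin stack is straight, with its top centre about 6 mm from the outline's centre. The rod stands in the stand, both flaps are open and the case is empty. Handing in.

```bash
python3 -c "
from h import *
print(order.finish_job())"
```

```text
the job is handed in; nothing more can be done
None
```

The job is handed in but no verdict came back: the latch tripped, both flaps are open, the red, yellow and white tins (the only ones in the case) are stacked within about 7 mm of the outline's centre, the rod is back in its stand, and no bystander looked disturbed in the last pictures.

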